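# Unlatch and open both doors of the worktop cupboard

## Robot

A 6-joint arm with a two-finger parallel gripper is mounted at the origin on a cart in front of the work surface, level with it; the furniture and walls round the work are solid. World frame = base frame: x ahead of the robot, y to its left, z up, the work surface at z = 0. Lengths are in m, angles in rad, forces in N, time in s.
With the tool pointing down it reaches from about 0.3 to 0.875 m from the base axis. Payload 6.4 kg.
Tool frame: the origin (TCP) lies midway between the tips of the shut fingers; the grasp point (between the pads) lies 19 mm behind it; z points along the fingers, y is the line along which they close (so a half turn about z gives the same grasp; the last joint's range is limited). The gripper opens to 85 mm and grips with 20 to 120 N. Pads are 22 mm wide; open, the fingers measure 114 mm over their backs; the gripper's body (76 mm by 85 mm) begins 54 mm behind the grasp point. The pads swing forward as they close: fully open they stand 13 mm farther back than shut.
Start: joints at [0.909, 0.181, 1.607, -0, 1.354, -0.206], TCP at [0.253, 0.516, 0.231] pointing down, gripper open.
Joint ranges: [-2.99, 2.99], [-0.89, 2.07], [0.3, 2.58], [-1.14, 4.28], [0, 2.63], [-3.12, 3.12]. Speed limits (rad/s): [2.57, 2.57, 3.01, 3.14, 3.14, 3.14].

## Interface

Orientations are given as a unit quaternion [w, x, y, z].
In Python, from bench import ctrl gives the robot as it stands. The module is installed in compiled form; this text tells all that it offers.
- The arm moves only by the tool move_arm, never from a script. Its argument "plan" is one flat list of numbers, 6 for each row, row after row: the shift along the world's x, y, z in units of 50 mm (1.0 is 50 mm), then the turn, a rotation vector about the world's x, y, z in rad. A call has 1 to 10 rows; each row is the pose to reach, as a shift and turn from the pose commanded when the call began; what a row does not reach only later rows make up. A row lasts 1/8 s, in which the tool goes at most 62.5 mm and 10.7 degrees, less where a joint would pass 70% of its speed; a pose out of reach is approached as far as the arm can. A call with a gripper value outside its range is refused whole. "grip" is the finger opening in mm, from 0 to 85.4, set as the call begins (left out, the last holds). The fingers move at their own pace and stop on an object; the grip force is fixed at half the most. Time passes only in rows, so rows that repeat a pose let the fingers close. It gives the time, the measured TCP pose, the force, the opening and the grip force at its end, in the units of the state.
- ctrl.get_obs(): the state, without advancing time (a new reading comes with each control period).
- ctrl.camera(name): name is "scene" or "top" or "wrist"; returns a dict with "pixels" (384x512x3 uint8, red, green, blue), "fx", "fy", "cx", "cy" (pixels), "origin" and "attitude" of the camera in the world. Camera axes: x right, y down, z forward; pixel columns grow to the right and rows downward; lengths in m; the calibration is good to about 2 mm. The wrist camera is an equidistant fisheye: a pixel r from the principal point sees the ray r / f radians off the axis. A picture is of the moment at which its call begins. There is no depth.
- ctrl.hand_in(): hands the job in; it is judged then, once.
The state is a dict: "time_s": time; "q": joint angles; "dq": joint speeds; "joint_efforts": joint torques, N m; "eef_pos": TCP position; "eef_rot": TCP orientation; "wrist_force": force on the tool from outside, world axes, zero at the start; "torque": the same for the moment, N m; "opening": opening from 0.0 (shut) to 1.0 (fully open); "grasp_force": force on a finger pad.
Only numpy, scipy, OpenCV 4.12 (cv2) and the standard library are available. Lean on these libraries where they do the work, as an engineer would, in place of code of your own. Each camera call takes 0.05 s, during which the arm holds its last target. There are 200 camera calls.

## Task

Open up the green two-door cupboard for restocking: turn its wooden latch level so that it clears the right-hand door, swing that door wide open first, and only then swing the left-hand door, which the right one's cover strip overlaps, wide open too. Leave both doors standing about square to the cupboard, and leave the jars, the bottle, the tin and the salt shaker around it where they are.

Things in the scene. Friction and masses are not known exactly. Their poses are not given: they have to be found in the camera images.
- cupboard: green cupboard, fixed: carcass 110 deep (x), 320 wide (y), 270 high; origin under the carcass' centre, on the worktop; x points from its front to its back, y to the left door, z up. Front faces of doors and top rail at x = -71; doors 12 to 202 high, rail 205 to 270. The handles lie far below the top, close to the doors: lean the gripper 25 to 40 degrees back towards the robot
- turn_latch (a joint): angle of the wooden turn latch (rad): 0 upright, lower end in front of the right door's top edge, holding it; the knob goes to the right (-y of the cupboard) and down, clockwise seen from the front, to a stop at 1.57 = level. The door is free from 1.15. Stays where left (about 1 N at the knob); starts at 0 to 0.2
- latch_knob (a point): grip centre of the latch's round brass knob, 22 mm in diameter, 26 long on a 14 mm neck, axis pointing out of the front, 28 mm in front of the latch bar, 52 mm from the pivot, at first above it. The latch is a bar 110 long (62 above the pivot, 48 below), 18 wide, 12 thick
- latch_pivot (a point): the latch's turning axis (pointing out of the front), at the middle of the bar's thickness, 232 mm above the worktop on the rail above the right door
- right_leaf (a joint): opening angle of the right-hand (latched) door (rad): 0 shut, grows as its free edge swings out to the robot, counter-clockwise from above, stop at 1.75. Stays where left (about 1 N at the handle). Its wooden cover strip, 9 thick, laps 12 mm over the left door's front
- right_handle (a point): centre of the right door's brass bar handle: upright round bar 12 mm in diameter, 96 long, its centre line 39 mm off the door's front face, held by two 10 mm posts 40 above and below this point; 105 mm from the hinge line along the door, 107 above the worktop
- right_hinge (a point): on the right door's vertical hinge axis, at the door's outer edge, in the plane of the carcass front, half-way up the door; the door is 158 wide, 190 high, 16 thick
- left_leaf (a joint): opening angle of the left-hand (overlapped) door (rad): 0 shut, grows as its free edge swings out towards the robot, to a stop at 1.75; clockwise from above. It cannot open while the right door is shut, because the cover strip lies in front of it; stays where it is left (about 1 N at the handle)
- left_handle (a point): centre of the left door's brass bar handle, mirror image of the right one
- left_hinge (a point): on the left door's vertical hinge axis, mirror image of the right one
- rose_jar: bystander: tall jar with white cap and pink label, 56 x 158 mm, beside the cupboard; origin under its centre
- pesto_jar: bystander: small jar with green lid, 52 x 92 mm, beside the cupboard; origin under its centre
- oil_bottle: bystander: dark bottle with yellow cap, 59 x 204 mm; origin under its centre
- tomato_tin: bystander: low tin, 75 x 58 mm; origin under its centre
- salt_shaker: bystander: salt shaker, 44 x 90 mm; origin under its centre

How it is judged:
On the way, in this order (a step that is already met when the one before it is completed fails the run):
1. the latch is turned clear of the right door, which is still shut (value of joint turn_latch above 1.15 rad and value of joint right_leaf below 0.15 rad), for 0.1 s.
2. the right door is wide open while the left one is still shut (value of joint right_leaf above 1.2 rad and value of joint left_leaf below 0.15 rad), for 0.1 s.
3. the left door is wide open (value of joint left_leaf above 1.2 rad), for 0.1 s.
At the end, for the whole second after the job is handed in: Both doors stand open by more than 1.2 rad (69 degrees) and at rest, and the latch is still turned clear (more than 1.1 rad) (value of joint turn_latch above 1.1 rad and value of joint each of right_leaf, left_leaf above 1.2 rad and velocity of joint right_leaf between -0.05 and 0.05 rad/s and velocity of joint left_leaf between -0.05 and 0.05 rad/s); the robot touches nothing.
It fails at once if the left door is pulled open before the right one has been opened (value of joint left_leaf above 0.15 rad and value of joint right_leaf below 0.8 rad).
It fails at once if a jar, the bottle, the tin or the salt shaker is shifted by more than 40 mm (distance of any of rose_jar, pesto_jar, oil_bottle, tomato_tin, salt_shaker from where it was at the start of the episode above 0.04 m).
It fails at once if a jar, the bottle, the tin or the salt shaker is tipped over (angle between any of rose_jar, pesto_jar, oil_bottle, tomato_tin, salt_shaker's own z axis and vertical above 0.6 rad).
It also fails if it takes over 66 s, if anything falls off the work surface, if the arm or the gripper's body presses on something with over 40 N, if the wrist force passes 120 N, or if a joint passes its speed limit or range.

## Working session

There is one attempt and no reset: what is moved stays moved. The work goes in short steps, Python scripts to look and compute and a tool call to move; the robot and the scene stay as the last step left them, time stands still between calls to the robot, and variables do not carry over. Pictures are saved under pics/ and viewed, at most 10 in all, crops included, and the job is handed in when it is done.

Besides the shell and the picture viewer there is one more tool, called after ">>>" as a command line: name --argument value ..., lists and objects as JSON in quotes. move_arm: Moves the arm, as the interface text tells. Its arguments: {"type":"object","properties":{"plan":{"type":"array"},"grip":{"type":"number"}},"required":["plan"]}

```bash
mkdir -p pics; ls
python3 - <<'E'
from bench import ctrl
import cv2,numpy as np
o=ctrl.get_obs(); print({k:np.round(v,3).tolist() for k,v in o.items()})
for n in("scene","top"):
    c=ctrl.camera(n); cv2.imwrite(f"pics/{n}0.png",c["pixels"][:,:,::-1])
    print(n,{k:np.round(v,4).tolist() for k,v in c.items() if k!="pixels"})
a=cv2.imread("pics/scene0.png");b=cv2.imread("pics/top0.png")
E
```

```text
pics
{'time_s': 0.0, 'q': [0.909, 0.182, 1.608, 0.0, 1.354, -0.206], 'dq': [-0.0, 0.001, -0.001, -0.0, -0.001, 0.001], 'joint_efforts': [-0.001, -44.486, -35.134, -0.0, 0.009, 0.0], 'eef_pos': [0.253, 0.516, 0.23], 'eef_rot': [-0.0, 0.226, 0.974, -0.001], 'wrist_force': [-0.236, -0.169, -0.487], 'torque': [0.006, -0.013, 0.014], 'grasp_force': 0.0, 'opening': 1.001}
scene {'fx': 393.6049, 'fy': 393.6049, 'cx': 258.4207, 'cy': 189.1805, 'origin': [0.0217, 0.9654, 1.0788], 'attitude': [0.1164, -0.2369, 0.8724, -0.4114]}
top {'fx': 393.5213, 'fy': 393.5213, 'cx': 249.8789, 'cy': 190.3095, 'origin': [-0.0876, 0.1128, 1.3771], 'attitude': [0.1681, -0.6431, 0.7215, -0.1937]}
```

View pics/scene0.png

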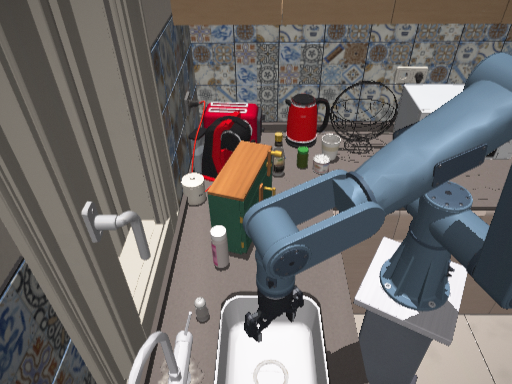

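View pics/top0.png

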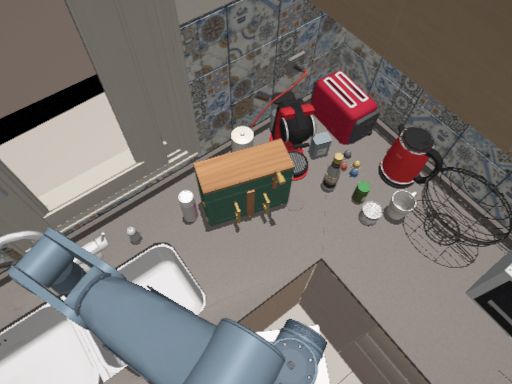

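The scene view shows the cupboard's back and side. The top view shows its front: wooden top around (245,165), latch knob near (279,180), handles near (238,212) and (266,205). The rose jar is at (188,205), the bottle at (333,172) and the shaker at (132,232).

```bash
cat > h.py <<'E'
import numpy as np, cv2
from scipy.spatial.transform import Rotation as R
def rot(q): return R.from_quat(np.roll(q,-1))
def ray(c,uv,fish=False):
    d=(np.atleast_2d(uv)-[c["cx"],c["cy"]])/[c["fx"],c["fy"]]
    if fish:
        r=np.linalg.norm(d,axis=1,keepdims=True); v=np.c_[d*np.sin(r)/r,np.cos(r)]
    else: v=np.c_[d,np.ones(len(d))]
    return rot(c["attitude"]).apply(v)
def onz(c,uv,z,fish=False):
    v=ray(c,uv,fish); o=np.array(c["origin"]); return o+v*((z-o[2])/v[:,2:])
def proj(c,p,fish=False):
    v=rot(c["attitude"]).inv().apply(np.atleast_2d(p)-c["origin"])
    if fish:
        s=np.linalg.norm(v[:,:2],axis=1,keepdims=True); xy=v[:,:2]/s*np.arctan2(s,v[:,2:])
    else: xy=v[:,:2]/v[:,2:]
    return xy*[c["fx"],c["fy"]]+[c["cx"],c["cy"]]
E
python3 - <<'E'
from bench import ctrl
from h import *
for n,box in(("top",(185,130,310,235)),("scene",(200,130,285,255))):
    c=ctrl.camera(n);p=c["pixels"]; hsv=cv2.cvtColor(p,cv2.COLOR_RGB2HSV)
    m=cv2.inRange(hsv,(8,90,90),(22,255,255)); x0,y0,x1,y1=box
    k=np.zeros_like(m);k[y0:y1,x0:x1]=m[y0:y1,x0:x1]
    cs=max(cv2.findContours(k,0,cv2.CHAIN_APPROX_NONE)[0],key=cv2.contourArea)[:,0]
    w=onz(c,cs,.27)[:,:2]
    r=cv2.minAreaRect((w*1000).astype(np.float32)); print(n,r,cv2.boxPoints(r).round(0).tolist())
    cv2.imwrite(f"pics/{n}1.png",cv2.resize(p[y0:y1,x0:x1,::-1],None,fx=5,fy=5,interpolation=2)[:600,:800])
E
```

```text
top ((616.66650390625, 36.50721740722656), (179.6399383544922, 321.0314636230469), 12.118284225463867) [[495.0, 175.0], [563.0, -139.0], [738.0, -102.0], [671.0, 212.0]]
scene ((617.7393798828125, 40.76014709472656), (176.98797607421875, 334.6319885253906), 12.618093490600586) [[495.0, 185.0], [568.0, -142.0], [741.0, -103.0], [668.0, 223.0]]
```

View pics/top1.png

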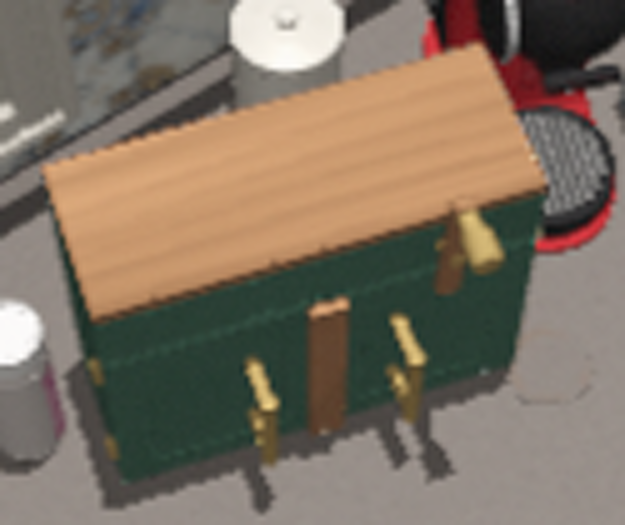

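The crop shows the top's corners at about (46,170), (98,320), (548,187) and (482,43). The latch is near upright with its knob at (480,240), and the handles are at (262,385) and (408,345).

Run:
```python
from bench import ctrl
from h import *
c=ctrl.camera("top");s=ctrl.camera("scene")
off=np.array([185,130])
P=onz(c,np.array([[46,170],[98,320],[548,187],[482,43]])/5+off-.4,.27); print(P.round(3))
for i in range(4): print(np.linalg.norm(P[i]-P[(i+1)%4]))
ey=(P[0]+P[1]-P[2]-P[3])[:2]; ey/=np.linalg.norm(ey); yaw=np.arctan2(-ey[0],ey[1]); print("yaw",yaw)
ex=np.array([ey[1],-ey[0]]);
# front edge at x=-71, back at 55
o=P[:,:2].mean(0)+ex*0.008; print("origin",o, "depth",np.ptp(P[:,:2]@ex))
T=lambda x,y,z: np.r_[o+ex*x+ey*y,z]
pts={'knob0':T(-.071-.012-.028,-.1,.284)}
# knob end tip px (492,258); pivot guess
for nm,p in dict(rh=T(-.110,-.160+.105,.107),lh=T(-.110,.055,.107),rhinge=T(-.055,-.16,.107),rtop=T(-.110,-.055,.155),rbot=T(-.11,-.055,.059)).items(): print(nm,p.round(3),((proj(c,p)-off)*5).round())
# find knob y: ray of knob against plane x=-.105
for uv in((480,240),(450,285),(455,210)):
    v=ray(c,np.array(uv)/5+off)[0]; O=np.array(c["origin"])
    for X in(-.115,-.083):
        t=(X-(O[:2]-o)@ex)/(v[:2]@ex); q=O+t*v; print(uv,X,"y",(q[:2]-o)@ey,"z",q[2])
for nm,uv,h in(("rose",(188,197),.158),("bottle",(338,157),.204),("shaker",(131,229),.09),("pesto",(363,185),.092),("tin?",(372,210),.058),("tin2",(403,203),.058),("white",(242,134),.16)):
    q=onz(c,[uv],h)[0][:2]; print(nm,q.round(3),"cup frame",((q-o)@ex).round(3),((q-o)@ey).round(3))
```

```text
[[ 0.663  0.208  0.27 ]
 [ 0.544  0.18   0.27 ]
 [ 0.612 -0.126  0.27 ]
 [ 0.736 -0.101  0.27 ]]
0.12285534501066128
0.313437068271517
0.12655205897986802
0.3168970055070821
yaw 0.22550261380416625
origin [0.64660593 0.04192489] depth 0.12651650693139982
rh [ 0.552 -0.036  0.107] [[415. 389.]]
lh [0.527 0.071 0.107] [[271. 435.]]
rhinge [ 0.629 -0.126  0.107] [[520. 286.]]
rtop [ 0.552 -0.036  0.155] [[418. 358.]]
rbot [ 0.552 -0.036  0.059] [[412. 418.]]
(480, 240) -0.115 y -0.08812642323143195 z 0.3034676123169888
(480, 240) -0.083 y -0.10571413966694972 z 0.2447154699989793
(450, 285) -0.115 y -0.07065127348303986 z 0.25616774230444217
(450, 285) -0.083 y -0.08728270607807341 z 0.1948272329623293
(455, 210) -0.115 y -0.06772355906525292 z 0.3499462009058676
(455, 210) -0.083 y -0.08419477981503232 z 0.2937374830412107
rose [0.6   0.244] cup frame 0.0 0.207
bottle [ 0.679 -0.305] cup frame -0.047 -0.345
shaker [0.531 0.458] cup frame -0.019 0.431
pesto [ 0.615 -0.41 ] cup frame -0.132 -0.434
tin? [ 0.523 -0.43 ] cup frame -0.226 -0.432
tin2 [ 0.539 -0.555] cup frame -0.239 -0.558
white [0.855 0.025] cup frame 0.199 -0.063
```

```bash
cat >> h.py <<'E'
YAW=.2255; O=np.array([.6466,.0419]); ex=np.array([np.cos(YAW),np.sin(YAW)]); ey=np.array([-ex[1],ex[0]])
def T(x,y,z): return np.r_[O+ex*x+ey*y,z]
def C(p): d=np.array(p)[:2]-O; return np.r_[d@ex,d@ey,p[2]]
def ori(yaw,lean):  # tool z leans forward along cupboard x turned by yaw; tool y sideways
    a=YAW+yaw; f=np.array([np.cos(a),np.sin(a),0]); z=np.sin(lean)*f-np.cos(lean)*np.array([0,0,1])
    y=np.array([-f[1],f[0],0]); return R.from_matrix(np.c_[np.cross(y,z),y,z])
def step(o,p,r):
    print("shift/50mm",((np.array(p)-o["eef_pos"])/.05).round(2),"turn",(r*rot(o["eef_rot"]).inv()).as_rotvec().round(3))
E
python3 - <<'E'
from bench import ctrl
from h import *
o=ctrl.get_obs(); r=ori(0,.5)
step(o,T(-.2,-.04,.34),r)
step(o,[.3,.4,.34],r)
E
```

```text
shift/50mm [  4.15 -11.16   2.18] turn [-0.058 -0.506  0.667]
shift/50mm [ 0.94 -2.32  2.18] turn [-0.058 -0.506  0.667]
```

>>> move_arm --plan '[0.5, -1.2, 1.2, -0.01, -0.1, 0.13, 0.94, -2.32, 2.18, -0.02, -0.2, 0.26, 1.5, -3.4, 2.18, -0.03, -0.3, 0.4, 1.9, -4.6, 2.18, -0.05, -0.4, 0.53, 2.3, -5.8, 2.18, -0.058, -0.506, 0.667, 2.8, -7.0, 2.18, -0.058, -0.506, 0.667, 3.2, -8.2, 2.18, -0.058, -0.506, 0.667, 3.6, -9.4, 2.18, -0.058, -0.506, 0.667, 4.15, -11.16, 2.18, -0.058, -0.506, 0.667, 4.15, -11.16, 2.18, -0.058, -0.506, 0.667]' --grip 0

```text
time_s: 1.55
eef_pos: [0.4531, -0.0205, 0.3411]
eef_rot: [0.247, -0.109, 0.963, 0.027]
wrist_force: [1.3, 1.2, -0.3]
opening: -0.006
grasp_force: 0.0
```

Run:
```python
from bench import ctrl
from h import *
c=ctrl.camera("wrist"); o=ctrl.get_obs(); print(o["q"],o["dq"],C(o["eef_pos"]),{k:np.round(v,3) for k,v in c.items() if k!="pixels"})
p=c["pixels"].copy(); cv2.imwrite("pics/w1.png",cv2.resize(p[:,:,::-1],None,fx=1.5,fy=1.5))
for n,q in dict(knob=T(-.112,-.088,.284),piv=T(-.083,-.086,.232),rht=T(-.11,-.055,.155),lht=T(-.11,.055,.155),topL=T(-.071,.16,.27),topR=T(-.071,-.16,.27)).items(): print(n,(proj(c,q,True)*1.5).round())
step(o,T(-.2,-.04,.34),ori(0,.5))
```

```text
[-0.58398954 -0.55221172  2.08536675  0.36599074  1.26137882 -2.42137264] [ 0.16578461 -0.04517825  0.03846129 -0.07337672 -0.00293993  0.25728159] [-0.2029882  -0.02610116  0.34060851] {'fx': np.float64(297.319), 'fy': np.float64(297.319), 'cx': np.float64(253.22), 'cy': np.float64(196.843), 'origin': array([ 0.317, -0.051,  0.428]), 'attitude': array([0.25 , 0.571, 0.717, 0.312])}
knob [[266. 378.]]
piv [[287. 340.]]
rht [[333. 243.]]
lht [[469. 244.]]
topL [[611. 385.]]
topR [[189. 388.]]
shift/50mm [ 0.12 -0.26 -0.01] turn [0.004 0.001 0.011]
```

View pics/w1.png

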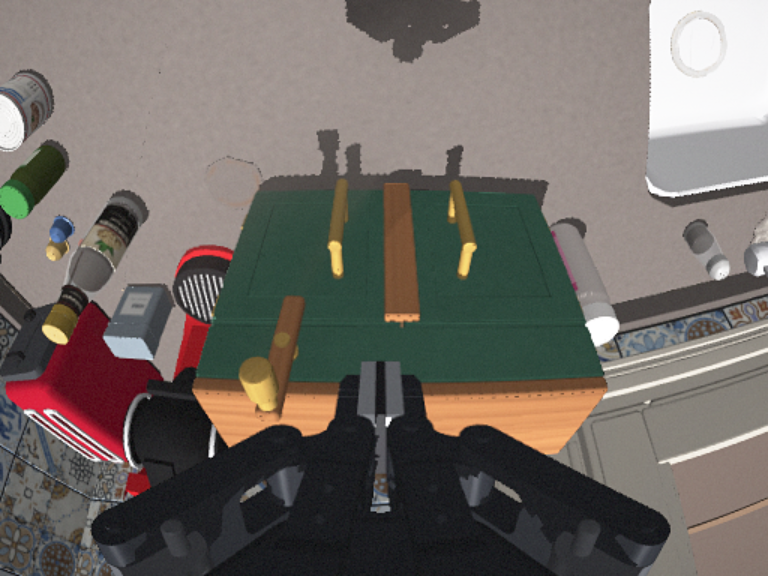

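The wrist view has the latch pivot at (282,340), the knob at (260,385), and bar tops at (337,240) and (467,243). All are within a few pixels of my predictions, so I go ahead: sweep the knob right with shut fingers, then press it down.

Run:
```python
from bench import ctrl
from h import *
o=ctrl.get_obs(); r=ori(0,.5); print(C(o["eef_pos"]))
for p in((-.106,-.04,.262),(-.106,-.065,.262),(-.106,-.085,.26),(-.106,-.103,.255),(-.106,-.09,.255),(-.112,-.09,.31),(-.112,-.137,.31),(-.112,-.137,.25)): step(o,T(*p),r)
```

```text
[-0.2029882  -0.02610116  0.34060851]
shift/50mm [ 1.95  0.16 -1.57] turn [0.004 0.001 0.011]
shift/50mm [ 2.06 -0.32 -1.57] turn [0.004 0.001 0.011]
shift/50mm [ 2.15 -0.71 -1.61] turn [0.004 0.001 0.011]
shift/50mm [ 2.23 -1.07 -1.71] turn [0.004 0.001 0.011]
shift/50mm [ 2.18 -0.81 -1.71] turn [0.004 0.001 0.011]
shift/50mm [ 2.06 -0.84 -0.61] turn [0.004 0.001 0.011]
shift/50mm [ 2.27 -1.75 -0.61] turn [0.004 0.001 0.011]
shift/50mm [ 2.27 -1.75 -1.81] turn [0.004 0.001 0.011]
```

>>> move_arm --plan '[0.9, 0.2, -0.8, 0, 0, 0, 1.83, 0.42, -1.56, 0, 0, 0, 1.83, 0.42, -1.56, 0, 0, 0, 1.83, 0.42, -1.56, 0, 0, 0]'

```text
time_s: 2.1
eef_pos: [0.5443, 0.0035, 0.2623]
eef_rot: [0.245, -0.11, 0.963, 0.028]
wrist_force: [1.0, -0.4, 1.2]
opening: 0.006
grasp_force: 0.0
```

Run:
```python
from bench import ctrl
from h import *
o=ctrl.get_obs(); r=ori(0,.5); print(C(o["eef_pos"]),o["wrist_force"],o["dq"].round(3) if hasattr(o["dq"],'round') else o["dq"])
for p in((-.106,-.04,.262),(-.106,-.065,.262),(-.106,-.085,.26),(-.106,-.103,.255)): step(o,T(*p),r)
```

```text
[-0.10834858 -0.01457622  0.26234532] [ 0.99923439 -0.4466165   1.24093366] [-0.009 -0.062 -0.01   0.002 -0.001 -0.   ]
shift/50mm [ 0.16 -0.49 -0.01] turn [-0.001 -0.001 -0.001]
shift/50mm [ 0.27 -0.97 -0.01] turn [-0.001 -0.001 -0.001]
shift/50mm [ 0.36 -1.36 -0.05] turn [-0.001 -0.001 -0.001]
shift/50mm [ 0.44 -1.71 -0.15] turn [-0.001 -0.001 -0.001]
```

>>> move_arm --plan '[0.16, -0.49, -0.01, 0, 0, 0, 0.22, -0.75, -0.01, 0, 0, 0, 0.27, -0.97, -0.01, 0, 0, 0, 0.32, -1.16, -0.03, 0, 0, 0, 0.36, -1.36, -0.05, 0, 0, 0, 0.4, -1.54, -0.1, 0, 0, 0, 0.44, -1.71, -0.15, 0, 0, 0, 0.44, -1.71, -0.15, 0, 0, 0, 0.44, -1.71, -0.15, 0, 0, 0]'

```text
time_s: 3.22
eef_pos: [0.5666, -0.0828, 0.2548]
eef_rot: [0.246, -0.109, 0.963, 0.028]
wrist_force: [0.7, 0.3, 0.1]
opening: -0.001
grasp_force: 0.0
```

Run:
```python
from bench import ctrl
from h import *
o=ctrl.get_obs(); r=ori(0,.5); print(C(o["eef_pos"]),o["wrist_force"],o["q"])
c=ctrl.camera("wrist");p=c["pixels"];cv2.imwrite("pics/w2.png",cv2.resize(p[100:384,80:420,::-1],None,fx=2,fy=2))
for p in((-.106,-.09,.255),(-.112,-.09,.31),(-.112,-.137,.31),(-.112,-.137,.265),(-.112,-.137,.25)): step(o,T(*p),r)
```

```text
[-0.10588218 -0.10364091  0.25480686] [0.74480705 0.33208859 0.14893743] [-0.54812246 -0.13442069  1.96111003  0.41381839  0.98383199 -2.5180519 ]
shift/50mm [-0.06  0.27  0.  ] turn [ 0. -0.  0.]
shift/50mm [-0.18  0.24  1.1 ] turn [ 0. -0.  0.]
shift/50mm [ 0.03 -0.68  1.1 ] turn [ 0. -0.  0.]
shift/50mm [ 0.03 -0.68  0.2 ] turn [ 0. -0.  0.]
shift/50mm [ 0.03 -0.68 -0.1 ] turn [ 0. -0.  0.]
```

View pics/w2.png

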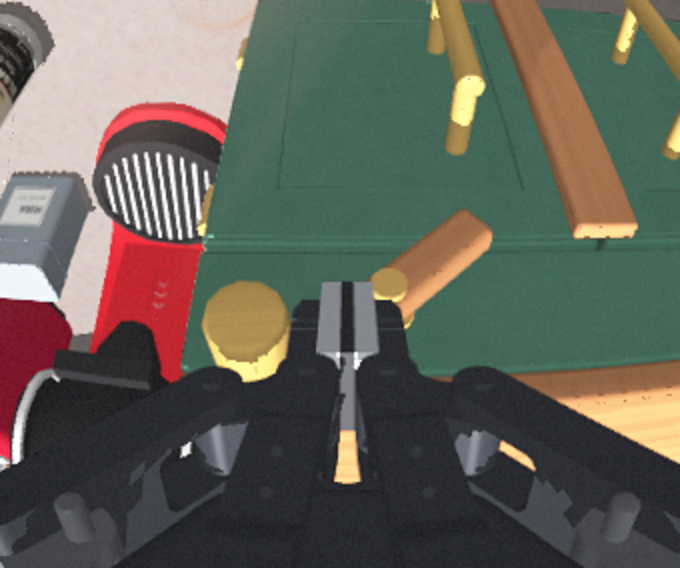

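The latch has turned roughly 55–60°, with its knob at (245,325) just right of the fingers. Next I lift, go over the knob and press down.

>>> move_arm --plan '[-0.06, 0.27, 0, 0, 0, 0, -0.18, 0.24, 1.1, 0, 0, 0, 0.03, -0.68, 1.1, 0, 0, 0, 0.04, -0.73, 1.1, 0, 0, 0, 0.04, -0.73, 0.6, 0, 0, 0, 0.04, -0.73, 0.25, 0, 0, 0, 0.04, -0.73, 0.05, 0, 0, 0, 0.04, -0.73, -0.1, 0, 0, 0, 0.04, -0.73, -0.1, 0, 0, 0, 0.04, -0.73, -0.1, 0, 0, 0]'

```text
time_s: 4.53
eef_pos: [0.5714, -0.1292, 0.2552]
eef_rot: [0.25, -0.107, 0.962, 0.016]
wrist_force: [-4.8, -33.1, 10.9]
opening: -0.004
grasp_force: 13.7
```

Run:
```python
from bench import ctrl
from h import *
o=ctrl.get_obs(); print(C(o["eef_pos"]),o["wrist_force"])
c=ctrl.camera("wrist");p=c["pixels"];cv2.imwrite("pics/w3.png",cv2.resize(p[100:384,80:420,::-1],None,fx=2,fy=2))
```

```text
[-0.11151522 -0.14996134  0.255153  ] [ -4.78189417 -33.08082255  10.85527292]
```

View pics/w3.png

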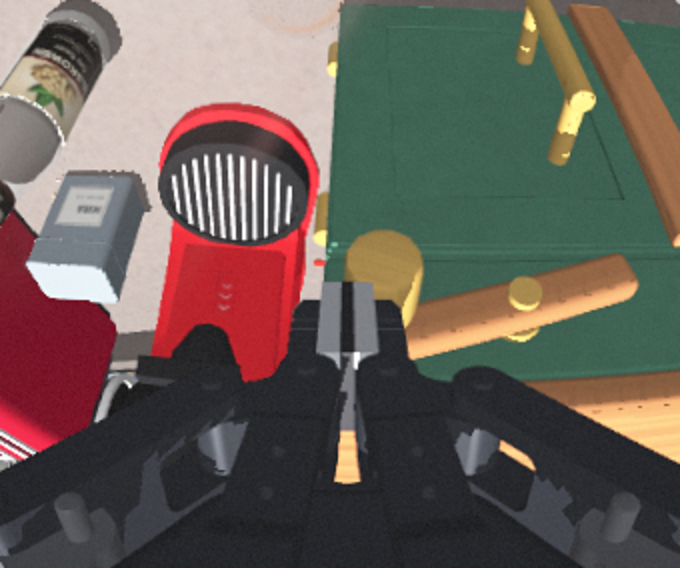

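The latch is about 15–20° short of level. The fingers slid down the knob's outer side, with the knob at (385,270) to their left. I'll lift, shift 12 mm left and press again.

>>> move_arm --plan '[0, 0, 0.6, 0, 0, 0, 0, 0, 1.0, 0, 0, 0, -0.05, 0.26, 1.0, 0, 0, 0, -0.05, 0.26, 0.6, 0, 0, 0, -0.05, 0.26, 0.3, 0, 0, 0, -0.05, 0.25, 0.1, 0, 0, 0, -0.05, 0.25, -0.05, 0, 0, 0, -0.05, 0.25, -0.1, 0, 0, 0, -0.05, 0.25, -0.1, 0, 0, 0]'

```text
time_s: 5.7
eef_pos: [0.5659, -0.1065, 0.2447]
eef_rot: [0.246, -0.109, 0.963, 0.028]
wrist_force: [-0.5, 1.4, -0.4]
opening: -0.003
grasp_force: 0.2
```

Run:
```python
from bench import ctrl
from h import *
o=ctrl.get_obs(); print(C(o["eef_pos"]),o["wrist_force"],o["q"])
c=ctrl.camera("wrist");p=c["pixels"];cv2.imwrite("pics/w4.png",cv2.resize(p[100:384,80:420,::-1],None,fx=2,fy=2))
```

```text
[-0.11183415 -0.12662128  0.2446508 ] [-0.45742928  1.380612   -0.43588784] [-0.5966483  -0.10645636  1.95761157  0.43633542  0.98164042 -2.58140321]
```

View pics/w4.png

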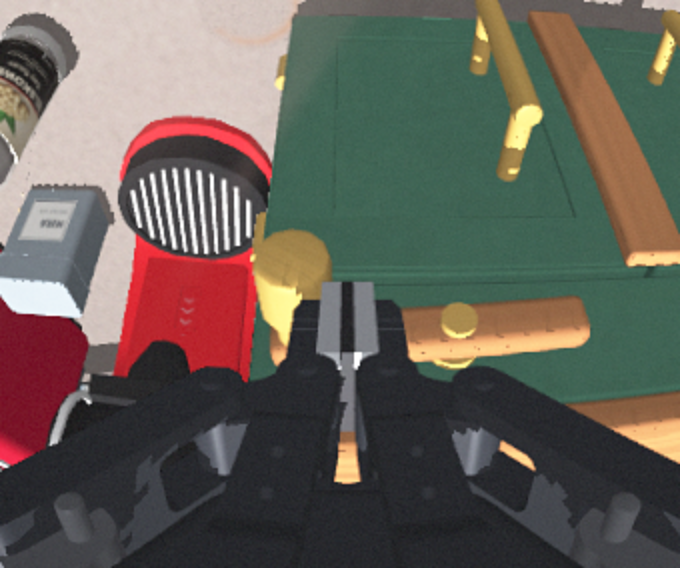

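The latch bar is now essentially level, with the knob at (290,265) and the door still shut. I back off and roll the gripper half a turn, since joint 6 would otherwise run out of range at the right door.

>>> move_arm --plan '[-0.6, 0.3, 1.0, 0, 0, 0, -1.4, 0.4, 1.8, 0.084, 0.019, -0.158, -2.2, 0.5, 2.3, 0.168, 0.039, -0.316, -3.0, 0.69, 2.3, 0.252, 0.058, -0.474, -3.0, 0.69, 2.3, 0.336, 0.077, -0.632, -3.0, 0.69, 2.3, 0.42, 0.096, -0.79, -3.0, 0.69, 2.3, 0.504, 0.116, -0.948, -3.0, 0.69, 2.3, 0.588, 0.135, -1.106, -3.0, 0.69, 2.3, 0.672, 0.154, -1.264, -3.0, 0.69, 2.3, 0.733, 0.168, -1.378]' --grip 60

```text
time_s: 7.0
eef_pos: [0.416, -0.0723, 0.3603]
eef_rot: [0.155, 0.605, 0.757, 0.194]
wrist_force: [0.6, -0.4, -0.4]
opening: 0.704
grasp_force: 0.0
```

>>> move_arm --plan '[0, 0, 0, 0.084, 0.019, -0.158, 0, 0, 0, 0.168, 0.039, -0.316, 0, 0, 0, 0.252, 0.058, -0.474, 0, 0, 0, 0.336, 0.077, -0.632, 0, 0, 0, 0.42, 0.096, -0.79, 0, 0, 0, 0.504, 0.116, -0.948, 0, 0, 0, 0.588, 0.135, -1.106, 0, 0, 0, 0.672, 0.154, -1.264, 0, 0, 0, 0.733, 0.168, -1.378, 0, 0, 0, 0.733, 0.168, -1.378]'

```text
time_s: 8.25
eef_pos: [0.416, -0.0722, 0.3602]
eef_rot: [-0.027, 0.963, 0.11, 0.246]
wrist_force: [-0.6, 0.2, -0.1]
opening: 0.704
grasp_force: 0.0
```

```bash
cat >> h.py <<'E'
flip=R.from_euler('z',np.pi)
def gp(yaw,lean,p,flp=True,d=.019):  # grasp point p (cupboard) -> TCP target
    r=ori(yaw,lean); z=r.as_matrix()[:,2]; return T(*p)+d*z, (r*flip if flp else r)
def stepg(o,yaw,lean,p): step(o,*gp(yaw,lean,p))
E
python3 - <<'E'
from bench import ctrl
from h import *
o=ctrl.get_obs(); print(C(o["eef_pos"]),o["wrist_force"],o["q"],o["opening"])
L=.6
for p in((-.20,-.055,.20),(-.15,-.055,.14),(-.110,-.055,.117)): stepg(o,0,L,p)
E
```

```text
[-0.25031347 -0.05966871  0.36018028] [-0.5645026   0.22299813 -0.06240987] [-0.80042579 -0.63251616  2.08996826  0.42639127  1.42119568  0.53406859] 0.7037229885440534
shift/50mm [ 1.17  0.36 -3.52] turn [ 0.026 -0.097 -0.002]
shift/50mm [ 2.14  0.59 -4.72] turn [ 0.026 -0.097 -0.002]
shift/50mm [ 2.92  0.77 -5.18] turn [ 0.026 -0.097 -0.002]
```

>>> move_arm --plan '[0.6, 0.2, -1.2, 0.013, -0.05, 0, 1.0, 0.3, -2.4, 0.026, -0.097, 0, 1.17, 0.36, -3.52, 0.026, -0.097, 0, 1.65, 0.48, -4.1, 0.026, -0.097, 0, 2.14, 0.59, -4.72, 0.026, -0.097, 0, 2.53, 0.68, -4.95, 0.026, -0.097, 0, 2.92, 0.77, -5.18, 0.026, -0.097, 0, 2.92, 0.77, -5.18, 0.026, -0.097, 0, 2.92, 0.77, -5.18, 0.026, -0.097, 0]' --grip 45

```text
time_s: 9.38
eef_pos: [0.5616, -0.0335, 0.1009]
eef_rot: [-0.034, 0.949, 0.109, 0.293]
wrist_force: [0.9, -1.1, -0.2]
opening: 0.525
grasp_force: 0.0
```

Run:
```python
from bench import ctrl
from h import *
o=ctrl.get_obs(); print(C(o["eef_pos"]),o["wrist_force"],o["q"],o["opening"])
stepg(o,0,.6,(-.110,-.055,.117))
c=ctrl.camera("wrist");p=c["pixels"];a=p[:,:,::-1]
b=ctrl.camera("top")["pixels"][130:322,150:406,::-1]
cv2.imwrite("pics/w5.png",np.hstack([cv2.resize(a,(400,300)),cv2.resize(b,(400,300),interpolation=2)]))
```

```text
[-0.09966809 -0.05449246  0.10092837] [ 0.89307595 -1.1291383  -0.22130024] [-0.49459226  0.05817454  2.18307651  0.77202446  0.56607754  0.25398843] 0.5253010055366536
shift/50mm [ 0.01 -0.01  0.01] turn [-0.001 -0.001 -0.003]
```

View pics/w5.png

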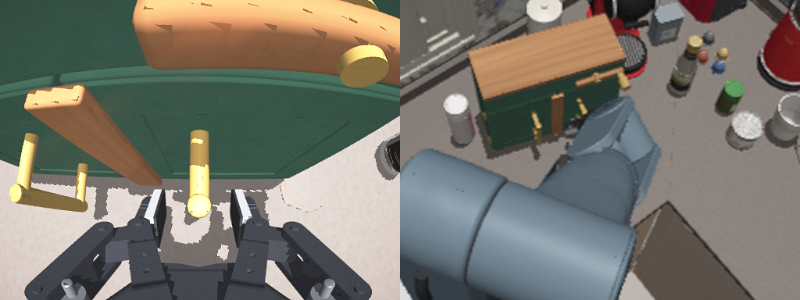

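The bar stands centred between the open pads at (200,180), and the latch bar is level. I close the fingers, then compute the pull arc.

>>> move_arm --plan '[0, 0, 0, 0, 0, 0, 0, 0, 0, 0, 0, 0, 0, 0, 0, 0, 0, 0, 0, 0, 0, 0, 0, 0]' --grip 0

```text
time_s: 9.98
eef_pos: [0.562, -0.0339, 0.1013]
eef_rot: [-0.034, 0.949, 0.108, 0.294]
wrist_force: [-6.5, -1.5, 6.9]
opening: 0.122
grasp_force: 58.5
```

```bash
cat >> h.py <<'E'
def hand(side,phi): # side -1 right, +1 left; handle in cupboard frame
    c,s=np.cos(phi),np.sin(phi); v=np.array([-.055,.105])  # right door, ccw
    w=np.array([c*v[0]-s*v[1],s*v[0]+c*v[1]]); return -.055+w[0], side*(.16-w[1])
E
python3 - <<'E'
from bench import ctrl
from h import *
o=ctrl.get_obs(); print(C(o["eef_pos"]),o["wrist_force"],o["opening"],o["grasp_force"])
for a in(0,.1,.2,.3,.4,.5,.6,.7,.8): 
    print(a,end=" ");stepg(o,.6*a,.6,(*hand(-1,a),.117))
E
```

```text
[-0.09944286 -0.05491921  0.10129397] [-6.46235897 -1.48166362  6.8708412 ] 0.12205986041513261 58.475287556648254
0 shift/50mm [ 0. -0.  0.] turn [-0.001  0.    -0.001]
0.1 shift/50mm [-0.17 -0.15  0.  ] turn [-0.001  0.     0.059]
0.2 shift/50mm [-0.33 -0.32  0.  ] turn [-0.001 -0.     0.119]
0.3 shift/50mm [-0.47 -0.5   0.  ] turn [-0.001 -0.     0.179]
0.4 shift/50mm [-0.59 -0.69  0.  ] turn [-0.001 -0.     0.239]
0.5 shift/50mm [-0.69 -0.9   0.  ] turn [-0.001 -0.     0.299]
0.6 shift/50mm [-0.77 -1.12  0.  ] turn [-0.001 -0.     0.359]
0.7 shift/50mm [-0.83 -1.34  0.  ] turn [-0.001 -0.     0.419]
0.8 shift/50mm [-0.87 -1.56  0.  ] turn [-0.001 -0.     0.479]
```

>>> move_arm --plan '[-0.17, -0.15, 0, 0, 0, 0.06, -0.33, -0.32, 0, 0, 0, 0.12, -0.47, -0.5, 0, 0, 0, 0.18, -0.59, -0.69, 0, 0, 0, 0.24, -0.69, -0.9, 0, 0, 0, 0.3, -0.77, -1.12, 0, 0, 0, 0.36, -0.83, -1.34, 0, 0, 0, 0.42, -0.87, -1.56, 0, 0, 0, 0.48, -0.87, -1.56, 0, 0, 0, 0.48]'

```text
time_s: 11.1
eef_pos: [0.5177, -0.1113, 0.1011]
eef_rot: [-0.105, 0.896, 0.331, 0.277]
wrist_force: [-7.9, 2.1, 10.1]
opening: 0.113
grasp_force: 59.7
```

Run:
```python
from bench import ctrl
from h import *
o=ctrl.get_obs(); print(C(o["eef_pos"]),o["wrist_force"],o["opening"],o["grasp_force"],o["q"])
for a in(.8,.9,1.,1.1,1.2,1.3,1.4,1.45,1.5): 
    print(a,end=" ");stepg(o,.6*a,.6,(*hand(-1,a),.117))
```

```text
[-0.15988927 -0.1204504   0.10109729] [-7.85348709  2.0507931  10.09885029] 0.11315922981547888 59.65526282787323 [-0.8089568   0.16873503  2.05689787  0.72375798  1.02042377 -0.36985813]
0.8 shift/50mm [ 0.02 -0.01  0.  ] turn [-0.004 -0.002 -0.004]
0.9 shift/50mm [ 0.01 -0.24  0.  ] turn [-0.003 -0.003  0.056]
1.0 shift/50mm [ 0.02 -0.47  0.  ] turn [-0.003 -0.003  0.116]
1.1 shift/50mm [ 0.05 -0.69  0.  ] turn [-0.003 -0.003  0.176]
1.2 shift/50mm [ 0.11 -0.91  0.  ] turn [-0.003 -0.003  0.236]
1.3 shift/50mm [ 0.19 -1.12  0.  ] turn [-0.003 -0.003  0.296]
1.4 shift/50mm [ 0.29 -1.33  0.  ] turn [-0.003 -0.003  0.356]
1.45 shift/50mm [ 0.35 -1.42  0.  ] turn [-0.003 -0.003  0.386]
1.5 shift/50mm [ 0.41 -1.52  0.  ] turn [-0.003 -0.003  0.416]
```

>>> move_arm --plan '[-0.01, -0.23, 0, 0, 0, 0.06, 0, -0.46, 0, 0, 0, 0.12, 0.03, -0.68, 0, 0, 0, 0.18, 0.09, -0.9, 0, 0, 0, 0.24, 0.17, -1.11, 0, 0, 0, 0.3, 0.27, -1.32, 0, 0, 0, 0.36, 0.39, -1.51, 0, 0, 0, 0.42, 0.39, -1.51, 0, 0, 0, 0.42]'

```text
time_s: 12.1
eef_pos: [0.5371, -0.19, 0.101]
eef_rot: [-0.158, 0.808, 0.511, 0.248]
wrist_force: [-13.1, -8.7, 7.9]
opening: 0.113
grasp_force: 61.0
```

>>> move_arm --plan '[0, 0, 0, 0, 0, 0, 0, 0, 0, 0, 0, 0, 0, 0, 0, 0, 0, 0]' --grip 45

```text
time_s: 12.48
eef_pos: [0.5379, -0.1867, 0.1007]
eef_rot: [-0.159, 0.808, 0.51, 0.249]
wrist_force: [-0.1, -0.2, -0.4]
opening: 0.526
grasp_force: 0.0
```

Run:
```python
from bench import ctrl
from h import *
o=ctrl.get_obs(); print(C(o["eef_pos"]),o["wrist_force"],o["opening"],o["grasp_force"],o["q"],rot(o["eef_rot"]).as_matrix()[:,2])
c=ctrl.camera("wrist");a=c["pixels"][:,:,::-1]
b=ctrl.camera("top")["pixels"][130:322,150:406,::-1]
cv2.imwrite("pics/w6.png",np.hstack([cv2.resize(a,(400,300)),cv2.resize(b,(400,300),interpolation=2)]))
z=rot(o["eef_rot"]).as_matrix()[:,2]; print("back",(-.12*z/.05).round(2), "back6",(-.06*z/.05).round(2))
```

```text
[-0.1570395  -0.19850385  0.10069452] [-0.13600015 -0.15243707 -0.38573096] 0.5259238626938391 0.0 [-0.85363944  0.421445    1.7186641   0.56413272  1.31394432 -0.64373272] [ 0.24081629  0.51068476 -0.82535362]
back [-0.58 -1.23  1.98] back6 [-0.29 -0.61  0.99]
```

View pics/w6.png

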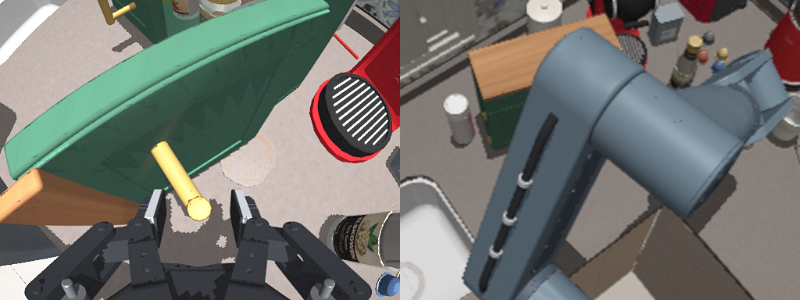

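The right door stands open at about 1.5 rad and the pads have come off the bar. Next I back out along the tool axis and go over to the left handle.

>>> move_arm --plan '[-0.15, -0.31, 0.5, 0, 0, 0, -0.29, -0.61, 0.99, 0, 0, 0, -0.58, -1.23, 1.98, 0, 0, 0, -1.0, -1.2, 3.2, 0, 0, 0, -1.6, -1.0, 4.5, 0, 0, -0.1, -1.8, -0.5, 5, 0, 0, -0.25, -1.8, -0.2, 5, 0, 0, -0.4, -1.8, 0, 5, 0, 0, -0.5, -1.8, 0, 5, 0, 0, -0.5]'

```text
time_s: 13.7
eef_pos: [0.4476, -0.1859, 0.3512]
eef_rot: [-0.091, 0.909, 0.295, 0.281]
wrist_force: [0.1, -0.2, -1.2]
opening: 0.527
grasp_force: 0.0
```

Run:
```python
from bench import ctrl
from h import *
o=ctrl.get_obs(); print(C(o["eef_pos"]),o["wrist_force"],o["q"],rot(o["eef_rot"]).as_matrix()[:,2])
for p in((-.24,-.02,.36),(-.22,.055,.22),(-.15,.055,.14),(-.110,.055,.117)): stepg(o,0,.6,p)
```

```text
[-0.24487958 -0.17751037  0.35122933] [ 0.13638654 -0.17598319 -1.18582124] [-1.05234399 -0.23823639  1.88584867  0.59552018  1.5692236  -0.1338229 ] [ 0.45651981  0.33178494 -0.82553523]
shift/50mm [-0.4   3.14 -0.14] turn [ 0.    -0.    -0.403]
shift/50mm [-0.35  4.69 -2.94] turn [ 0.    -0.    -0.403]
shift/50mm [ 1.02  5.   -4.54] turn [ 0.    -0.    -0.403]
shift/50mm [ 1.8   5.18 -5.  ] turn [ 0.    -0.    -0.403]
```

>>> move_arm --plan '[-0.2, 0.8, -0.1, 0, 0, -0.1, -0.4, 1.7, -0.14, 0, 0, -0.2, -0.4, 2.5, -0.14, 0, 0, -0.3, -0.4, 3.3, -0.3, 0, 0, -0.403, -0.4, 4.1, -0.9, 0, 0, -0.403, -0.37, 4.69, -1.9, 0, 0, -0.403, -0.35, 4.69, -2.94, 0, 0, -0.403, -0.35, 4.69, -2.94, 0, 0, -0.403, -0.35, 4.69, -2.94, 0, 0, -0.403, -0.35, 4.69, -2.94, 0, 0, -0.403]'

```text
time_s: 14.95
eef_pos: [0.4321, 0.0462, 0.2067]
eef_rot: [-0.033, 0.949, 0.106, 0.295]
wrist_force: [-0.3, -0.0, -0.1]
opening: 0.527
grasp_force: 0.0
```

Run:
```python
from bench import ctrl
from h import *
o=ctrl.get_obs(); print(C(o["eef_pos"]),o["wrist_force"],o["q"])
for p in((-.22,.055,.22),(-.15,.055,.14),(-.110,.055,.117)): stepg(o,0,.6,p)
```

```text
[-0.2081165   0.05214576  0.20668532] [-0.28085772 -0.02710636 -0.05289807] [-0.4537967  -0.61913127  2.42072888  0.46877842  0.90311162  0.68230164]
shift/50mm [-0.04  0.05 -0.05] turn [-0.     0.003  0.003]
shift/50mm [ 1.33  0.36 -1.65] turn [-0.     0.003  0.003]
shift/50mm [ 2.11  0.54 -2.11] turn [-0.     0.003  0.003]
```

>>> move_arm --plan '[0.65, 0.2, -0.9, 0, 0, 0, 1.33, 0.36, -1.65, 0, 0, 0, 1.72, 0.45, -1.88, 0, 0, 0, 2.11, 0.54, -2.11, 0, 0, 0, 2.11, 0.54, -2.11, 0, 0, 0, 2.11, 0.54, -2.11, 0, 0, 0]'

```text
time_s: 15.7
eef_pos: [0.5364, 0.0741, 0.0994]
eef_rot: [-0.034, 0.949, 0.106, 0.294]
wrist_force: [1.0, -0.5, 1.0]
opening: 0.524
grasp_force: 0.0
```

>>> move_arm --plan '[0, 0, 0, 0, 0, 0, 0, 0, 0, 0, 0, 0, 0, 0, 0, 0, 0, 0, 0, 0, 0, 0, 0, 0]' --grip 0

```text
time_s: 16.2
eef_pos: [0.5364, 0.0731, 0.0993]
eef_rot: [-0.033, 0.949, 0.106, 0.295]
wrist_force: [-7.1, -8.0, 6.7]
opening: 0.118
grasp_force: 58.6
```

Run:
```python
from bench import ctrl
from h import *
o=ctrl.get_obs(); print(C(o["eef_pos"]),o["wrist_force"],o["opening"],o["grasp_force"],o["q"])
for a in(0,.1,.2,.3,.4,.5,.6,.7,.8,.9,1,1.1,1.2,1.3,1.4,1.5): 
    print(a,end=" ");stepg(o,-.6*a,.6,(*hand(1,a),.117))
```

```text
[-0.10043079  0.05505211  0.0993078 ] [-7.0561243  -8.03799898  6.65545397] 0.11774360727432001 58.550832867622375 [-0.23899427 -0.01112493  2.26017612  0.66064206  0.42231011  0.565043  ]
0 shift/50mm [0.02 0.   0.04] turn [0.    0.002 0.003]
0.1 shift/50mm [-0.2   0.06  0.04] turn [ 0.     0.002 -0.057]
0.2 shift/50mm [-0.42  0.14  0.04] turn [ 0.     0.002 -0.117]
0.3 shift/50mm [-0.62  0.25  0.04] turn [ 0.     0.002 -0.177]
0.4 shift/50mm [-0.82  0.37  0.04] turn [ 0.     0.002 -0.237]
0.5 shift/50mm [-1.    0.51  0.04] turn [ 0.     0.002 -0.297]
0.6 shift/50mm [-1.16  0.67  0.04] turn [ 0.001  0.002 -0.357]
0.7 shift/50mm [-1.31  0.84  0.04] turn [ 0.001  0.002 -0.417]
0.8 shift/50mm [-1.44  1.03  0.04] turn [ 0.001  0.002 -0.477]
0.9 shift/50mm [-1.55  1.23  0.04] turn [ 0.001  0.002 -0.537]
1 shift/50mm [-1.64  1.44  0.04] turn [ 0.001  0.002 -0.597]
1.1 shift/50mm [-1.71  1.66  0.04] turn [ 0.001  0.002 -0.657]
1.2 shift/50mm [-1.75  1.88  0.04] turn [ 0.001  0.002 -0.717]
1.3 shift/50mm [-1.77  2.1   0.04] turn [ 0.001  0.002 -0.777]
1.4 shift/50mm [-1.77  2.33  0.04] turn [ 0.001  0.002 -0.837]
1.5 shift/50mm [-1.75  2.55  0.04] turn [ 0.001  0.002 -0.897]
```

>>> move_arm --plan '[-0.2, 0.06, 0, 0, 0, -0.06, -0.42, 0.14, 0, 0, 0, -0.12, -0.62, 0.25, 0, 0, 0, -0.18, -0.82, 0.37, 0, 0, 0, -0.24, -0.82, 0.37, 0, 0, 0, -0.24]'

```text
time_s: 16.82
eef_pos: [0.4945, 0.0921, 0.0991]
eef_rot: [0.003, 0.955, -0.008, 0.296]
wrist_force: [-14.9, -19.7, 14.2]
opening: 0.12
grasp_force: 60.2
```

Run:
```python
from bench import ctrl
from h import *
o=ctrl.get_obs(); print(C(o["eef_pos"]),o["wrist_force"],o["opening"],o["grasp_force"],o["q"])
for k in(.6,.3):
  for a in(.4,.5,.6,.7,.8,.9,1,1.1): 
    print(a,end=" ");stepg(o,-.24-k*(a-.4),.6,(*hand(1,a),.117))
```

```text
[-0.13697789  0.08294077  0.09908721] [-14.89831269 -19.68318044  14.23979521] 0.11961137370917557 60.19243597984314 [-0.07286604 -0.09766414  2.34111819  0.10733847  0.29927785  1.42180375]
0.4 shift/50mm [ 0.02 -0.01  0.04] turn [0.    0.001 0.002]
0.5 shift/50mm [-0.16  0.13  0.04] turn [ 0.     0.001 -0.058]
0.6 shift/50mm [-0.33  0.29  0.04] turn [ 0.     0.001 -0.118]
0.7 shift/50mm [-0.47  0.46  0.04] turn [ 0.     0.001 -0.178]
0.8 shift/50mm [-0.6   0.65  0.04] turn [ 0.     0.001 -0.238]
0.9 shift/50mm [-0.71  0.85  0.04] turn [ 0.     0.001 -0.298]
1 shift/50mm [-0.8   1.06  0.04] turn [ 0.     0.001 -0.358]
1.1 shift/50mm [-0.87  1.28  0.04] turn [ 0.     0.001 -0.418]
0.4 shift/50mm [ 0.02 -0.01  0.04] turn [0.    0.001 0.002]
0.5 shift/50mm [-0.16  0.14  0.04] turn [ 0.     0.001 -0.028]
0.6 shift/50mm [-0.32  0.3   0.04] turn [ 0.     0.001 -0.058]
0.7 shift/50mm [-0.47  0.48  0.04] turn [ 0.     0.001 -0.088]
0.8 shift/50mm [-0.6   0.67  0.04] turn [ 0.     0.001 -0.118]
0.9 shift/50mm [-0.71  0.88  0.04] turn [ 0.     0.001 -0.148]
1 shift/50mm [-0.79  1.1   0.04] turn [ 0.     0.001 -0.178]
1.1 shift/50mm [-0.85  1.32  0.04] turn [ 0.     0.001 -0.208]
```

>>> move_arm --plan '[-0.18, 0.14, 0, 0, 0, -0.06, -0.35, 0.3, 0, 0, 0, -0.12, -0.49, 0.47, 0, 0, 0, -0.18, -0.62, 0.66, 0, 0, 0, -0.24, -0.62, 0.66, 0, 0, 0, -0.24]'

```text
time_s: 17.45
eef_pos: [0.4632, 0.1254, 0.0991]
eef_rot: [0.038, 0.948, -0.122, 0.293]
wrist_force: [-15.7, -8.5, 20.2]
opening: 0.118
grasp_force: 61.3
```

Run:
```python
from bench import ctrl
from h import *
o=ctrl.get_obs(); print(C(o["eef_pos"]),o["wrist_force"],o["opening"],o["grasp_force"],o["q"])
for a in(.8,.9,1,1.1,1.2,1.3,1.4,1.5): 
    print(a,end=" ");stepg(o,-.6*a,.6,(*hand(1,a),.117))
```

```text
[-0.16010449  0.12238535  0.0990714 ] [-15.69483359  -8.50286042  20.23924459] 0.11793851017210549 61.303954124450684 [ 0.17721048 -0.07695456  2.32207869 -0.63267853  0.41499272  2.52645112]
0.8 shift/50mm [ 0.02 -0.02  0.04] turn [ 0.001 -0.     0.002]
0.9 shift/50mm [-0.09  0.18  0.04] turn [ 0.001 -0.    -0.058]
1 shift/50mm [-0.17  0.39  0.04] turn [ 0.001 -0.    -0.118]
1.1 shift/50mm [-0.24  0.61  0.04] turn [ 0.001 -0.    -0.178]
1.2 shift/50mm [-0.29  0.83  0.04] turn [ 0.001 -0.001 -0.238]
1.3 shift/50mm [-0.31  1.06  0.04] turn [ 0.001 -0.001 -0.298]
1.4 shift/50mm [-0.31  1.28  0.04] turn [ 0.001 -0.001 -0.358]
1.5 shift/50mm [-0.28  1.51  0.04] turn [ 0.001 -0.001 -0.418]
```

>>> move_arm --plan '[-0.11, 0.2, 0, 0, 0, -0.03, -0.19, 0.41, 0, 0, 0, -0.06, -0.26, 0.64, 0, 0, 0, -0.08, -0.26, 0.64, 0, 0, 0, -0.08]'

```text
time_s: 17.95
eef_pos: [0.45, 0.1575, 0.0987]
eef_rot: [0.05, 0.942, -0.16, 0.291]
wrist_force: [-13.3, -3.8, 15.1]
opening: 0.115
grasp_force: 60.9
```

Run:
```python
from bench import ctrl
from h import *
o=ctrl.get_obs(); print(C(o["eef_pos"]),o["wrist_force"],o["opening"],o["grasp_force"],o["q"])
for a,y in((1.1,-.56),(1.2,-.59),(1.3,-.62),(1.4,-.65),(1.45,-.66)): 
    print(a,end=" ");stepg(o,y,.6,(*hand(1,a),.117))
```

```text
[-0.16579699  0.15667529  0.09867725] [-13.28634811  -3.82316051  15.08352604] 0.11542025967503033 60.93250572681427 [ 0.32019531 -0.02893822  2.27806611 -0.75984335  0.52395478  2.82593639]
1.1 shift/50mm [ 0.03 -0.01  0.05] turn [ 0.    -0.001  0.002]
1.2 shift/50mm [-0.01  0.21  0.05] turn [ 0.    -0.001 -0.028]
1.3 shift/50mm [-0.03  0.45  0.05] turn [ 0.    -0.001 -0.058]
1.4 shift/50mm [-0.02  0.68  0.05] turn [ 0.    -0.001 -0.088]
1.45 shift/50mm [-0.01  0.79  0.05] turn [ 0.    -0.001 -0.098]
```

>>> move_arm --plan '[-0.03, 0.11, 0, 0, 0, 0.01, -0.04, 0.23, 0, 0, 0, 0.03, -0.05, 0.36, 0, 0, 0, 0.04, -0.05, 0.48, 0, 0, 0, 0.06, -0.045, 0.6, 0, 0, 0, 0.06, -0.045, 0.6, 0, 0, 0, 0.06]'

```text
time_s: 18.7
eef_pos: [0.4465, 0.1868, 0.098]
eef_rot: [0.041, 0.947, -0.132, 0.291]
wrist_force: [-22.4, -1.1, 20.8]
opening: 0.116
grasp_force: 60.6
```

Run:
```python
from bench import ctrl
from h import *
o=ctrl.get_obs(); print(C(o["eef_pos"]),o["wrist_force"],o["opening"],o["grasp_force"],o["q"])
for a,y in((1.35,-.5),(1.45,-.45)): 
    print(a,end=" ");stepg(o,y,.6,(*hand(1,a),.117))
```

```text
[-0.16266571  0.18601265  0.09803301] [-22.36722083  -1.05029737  20.75509394] 0.11628550460778797 60.630120635032654 [ 0.3802125  -0.0096617   2.26021481 -0.75916527  0.52490376  2.8258388 ]
1.35 shift/50mm [0.05 0.   0.07] turn [ 0.001 -0.003  0.003]
1.45 shift/50mm [0.08 0.25 0.07] turn [ 0.001 -0.003  0.053]
```

The left door is at about 1.35 rad, with joint 6 held inside its range. I release with a small opening and back out along the tool axis.

>>> move_arm --plan '[0, 0, 0, 0, 0, 0, 0, 0, 0, 0, 0, 0, 0, 0, 0, 0, 0, 0]' --grip 28

```text
time_s: 19.08
eef_pos: [0.4489, 0.1879, 0.0984]
eef_rot: [0.04, 0.946, -0.132, 0.293]
wrist_force: [0.1, 0.1, 0.9]
opening: 0.326
grasp_force: 0.0
```

Run:
```python
from bench import ctrl
from h import *
o=ctrl.get_obs(); print(C(o["eef_pos"]),o["wrist_force"],o["opening"],o["grasp_force"],o["q"])
z=rot(o["eef_rot"]).as_matrix()[:,2]; print("back",(-.12*z/.05).round(2), "back3",(-.03*z/.05).round(2))
```

```text
[-0.16004668  0.18653871  0.09840453] [0.09136528 0.10042445 0.94490267] 0.32647849562462866 0.0 [ 0.37881037 -0.00663644  2.25739046 -0.76105679  0.51956594  2.82748136]
back [-1.3   0.37  1.98] back3 [-0.33  0.09  0.5 ]
```

>>> move_arm --plan '[-0.33, 0.09, 0.5, 0, 0, 0, -0.65, 0.18, 1.0, 0, 0, 0, -1.0, 0.28, 1.5, 0, 0, 0, -1.3, 0.37, 1.98, 0, 0, 0, -1.7, 0.6, 3.0, 0, 0, 0, -2.1, 0.8, 4.0, 0, 0, 0, -2.1, 0.8, 4.5, 0, 0, 0, -2.1, 0.8, 4.5, 0, 0, 0]'

```text
time_s: 20.08
eef_pos: [0.3444, 0.2289, 0.3256]
eef_rot: [0.038, 0.946, -0.132, 0.294]
wrist_force: [-0.5, 0.4, -1.2]
opening: 0.327
grasp_force: 0.0
```

Run:
```python
from bench import ctrl
from h import *
o=ctrl.get_obs(); print(C(o["eef_pos"]),o["wrist_force"],o["q"],o["time_s"])
a=ctrl.camera("top")["pixels"][100:340,110:430,::-1]
b=ctrl.camera("scene")["pixels"][90:330,150:350,::-1]
cv2.imwrite("pics/f.png",np.hstack([cv2.resize(a,(440,330),interpolation=2),cv2.resize(b,(275,330),interpolation=2)]))
```

```text
[-0.25274308  0.24978752  0.32564789] [-0.49683121  0.36296054 -1.18608286] [ 0.64808268 -0.49228048  2.11327726 -0.5087657   1.1737607   2.61279205] 20.075
```

View pics/f.png

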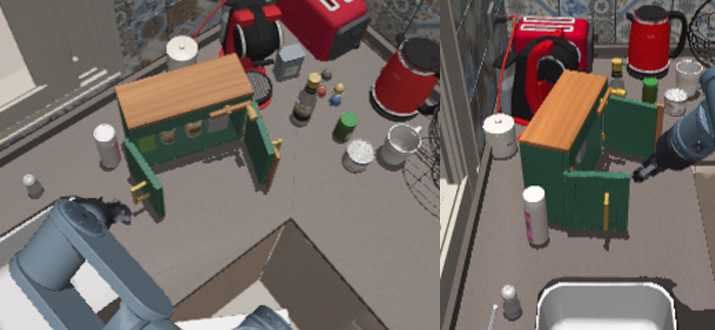

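Both doors stand open, the latch is level and the arm is clear. Nothing has moved. A quick check of the door angles from their top free corners at (158,183) and (276,150), then I hand in.

Run:
```python
from bench import ctrl
from h import *
c=ctrl.camera("top")
for n,uv,s in(("left",(158,184),1),("right",(275,152),-1)):
    q=C(onz(c,[np.array(uv)/1.375+[110,100]],.202)[0]); d=q[:2]-[-.055,s*.16]
    print(n,q.round(3),"len",np.hypot(*d),"angle~",np.arctan2(-d[0],-s*d[1]))
```

```text
left [-0.196  0.131  0.202] len 0.14397461277429074 angle~ 1.3715136151141256
right [-0.21  -0.163  0.202] len 0.15547727655444993 angle~ 1.586974827795529
```

```bash
python3 -c "
from bench import ctrl
print(ctrl.hand_in())"
```

```text
the job is handed in; nothing more can be done
None
```

I turned the latch level, opened the right door to about 1.5 rad and then the left to about 1.35 rad, left the jars, bottle, tin and shaker untouched as far as the last pictures show, and handed the job in at about 20 s; no verdict came back.

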